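Lock the scan fixture's tilt head with its index pin

ROBOT

A 7-joint arm with a two-finger parallel gripper is mounted at the origin on a cart in front of the work surface, level with it; the furniture and walls round the work are solid. World frame = base frame: x ahead of the robot, y to its left, z up, the work surface at z = 0. Lengths are in m, angles in degrees, forces in N, time in s.
With the tool pointing down it reaches from about 0.425 to 0.875 m from the base axis. Payload 4.7 kg.
Tool frame: the origin (TCP) lies at the very end of the fingers, on their centre line; the grasp point (between the pads) lies 19 mm behind it; z points along the fingers, y is the line along which they close (so a half turn about z gives the same grasp; the last joint's range is limited). The gripper opens to 87 mm and grips with 3 to 60 N. Pads are 19 mm wide; open, the fingers measure 117 mm over their backs; the gripper's body (75 mm by 190 mm) begins 51 mm behind the grasp point.
Start: joints at [67.901, 18.392, -4.016, 83.108, 1.295, 78.541, -3.26], TCP at [0.253, -0.599, 0.223] pointing down, gripper open.
Joint ranges: [-163.93, 163.93], [-17.29, 119.83], [-79.2, 71.16], [3.27, 140.29], [-89.18, 269.18], [5.43, 117.66], [-154.24, 154.24]. Speed limits (degrees/s): [147.25, 147.25, 180, 180, 180, 180, 180].

INTERFACE

Orientations are given as [roll, pitch, yaw] about the fixed x, y, z axes, in that order (R = Rz(yaw) Ry(pitch) Rx(roll)).
In Python, from cell import get_obs, eyes, env gives the robot as it stands.
- The arm moves only by the tool servo_tool, never from a script. Its argument "series" is a list that holds one entry, the list of rows, each a list of 7 numbers: the shift along the tool's x, y, z in units of 300 mm (1.0 is 300 mm), then the turn, a rotation vector about the tool's x, y, z in units of pi rad (1.0 is pi rad), then the opening, from 0 (shut) to 1 (fully open). In form: [[[tx, ty, tz, wx, wy, wz, gripper], ...]]. A call has 1 to 12 rows; each row is the pose to reach, as a shift and turn from the pose commanded when the call began, along the tool's axes at that moment, turning the shorter way round; what a row does not reach only later rows make up. A row lasts 1/12 s, in which the tool goes at most 41.7 mm and 7.16 degrees, less where a joint would pass 70% of its speed; a pose out of reach is approached as far as the arm can. A call with a number of a shift or a turn outside -1 to 1 is refused whole. A call with a gripper value outside its range is refused whole. The fingers move at their own pace and stop on an object; "grip_force" is the grip in N (left out, the last holds). Time passes only in rows, so rows that repeat a pose let the fingers close. It gives the time, the measured TCP pose, the force, the opening and the grip force at its end, in the units of the state.
- get_obs(): the state, without advancing time (a new reading comes with each control period).
- eyes.read_camera(name): name is "scene" or "top"; returns a dict with "frame" (400x640x3 uint8, red, green, blue), "depth" (400x640 float32, m along the optical axis (not along the pixel's ray), 0 where there is no reading), "fx", "fy", "cx", "cy" (pixels), "origin" and "rotation" of the camera in the world. Camera axes: x right, y down, z forward; pixel columns grow to the right and rows downward; lengths in m; the calibration is good to about 2 mm. A picture is of the moment at which its call begins.
- env.sign_off(): hands the job in; it is judged then, once.
The state is a dict: "time_s": time; "qpos": joint angles; "joint_velocities": joint speeds; "effort": joint torques, N m; "tool_pos": TCP position; "tool_rot": TCP orientation; "force": force on the tool from outside, world axes, zero at the start; "wrist_torque": the same for the moment, N m; "grip_width": finger opening in m; "grasp_force": force on a finger pad.
Only numpy, scipy, OpenCV 4.12 (cv2) and the standard library are available. Lean on these libraries where they do the work, as an engineer would, in place of code of your own. Each camera call takes 0.05 s, during which the arm holds its last target. There are 200 camera calls.

TASK

Before the next scan the tilt head on the turntable has to be locked. Take the index pin with the red knob from the grey rack and stand it in the guide hole on top of the blue head, let go of it, then swing the lever slowly away from the robot until you feel the pin drop into the shaft's cross-hole and the lever is caught; do not force it any further. Let go of the lever and push the pin gently fully home past its spring detent, leaving everything else on the turntable as it is.

Things in the scene. Friction and masses are not known exactly. Their poses are not given: they have to be found in the camera images.
- index_pin: Steel index pin with a red mushroom knob, 100 mm long, about 0.07 kg, standing tip down in the grey rack. Origin at the tip's centre, +z along the pin to the knob. From the tip up: nose 6 mm across at the end, widening to 12 mm within 5 mm; groove for the detent (6 mm long, 8 mm across); 12 mm shank up to 70 mm; collar 20 mm across from 70 to 74 mm; neck; red knob 26 mm across from 80 to 100 mm.
- pin_tip (a point): Centre of the index pin's tip (lower end).
- pin_knob (a point): Centre of the red knob, 90 mm above the tip along the pin; the knob is 26 mm across and 20 mm high. Grasp here.
- head: The blue tilt head, screwed to the turntable: body 56 x 68 x 86 mm on a 120 x 125 mm aluminium foot. Origin at its underside, below the guide hole; x across the shaft and away from the robot (within the yaw), y along the shaft to the robot's left, z up. The horizontal 36 mm shaft in it carries the lever on its right and a flange with a grey printed fan blade on its left end.
- guide_mouth (a point): Centre of the mouth of the upright 13.5 mm guide hole, 92 mm above the turntable; axes as head. The shaft bars the hole 20 mm below the mouth: there the pin first rests, collar 50 mm above the mouth. With the shaft's countersunk 14 mm cross-hole under it the pin falls some 38 mm by its weight, on to a sprung ball (the detent) that needs 8 to 20 N to pass.
- pin_seat (a point): Where the pin's tip is when the pin is fully home: 70 mm below the guide mouth, the collar flat on the steel bush around the mouth. When the pin lies on the detent its tip is still 8 to 13 mm above this point.
- lever_pivot (a point): Point on the shaft's axis in the plane in which the lever swings: 38 mm lower than the guide mouth and 70 mm to the right of it (head's -y). The shaft turns about the head's y axis, stays where it is left and has 0.15 N m of friction (about 1.5 N at the ball). It stops about 0.7 rad past the cross-hole.
- lever_ball (a point): Centre of the orange, rubber-coated ball, 24 mm across, at the lever's end, 105 mm from lever_pivot; a 9 mm rod joins them. It starts between 50 degrees towards the robot and 15 degrees away from it off the vertical. At 40 mm/s at the ball or slower the pin drops surely. With the pin dropped the lever is caught after at most 0.1 rad; some 13 N at the ball then overload the pin.
- lever: The lever; origin at lever_pivot, z along the lever to the ball. It is clamped on the shaft at no set angle, and so are flange and blade: none of them shows where the cross-hole is. That lies 0.3 to 0.75 rad of turn from the start, always in the sense that swings the ball over the top away from the robot (towards the head's +x).
- rack: Grey plastic pin rack, 110 x 46 x 44 mm, screwed down by its foot (136 mm long); origin at the centre of its underside. Along its x axis two upright holes 34 mm deep: at x = -30 mm (13.5 mm wide) stands the index pin, at x = +30 mm (9.5 mm wide) the small pin.
- small_pin: Thinner pin with a blue knob (8 mm shank, knob 22 mm across, 82 mm long) of another fixture, in the rack; origin at its tip, z to the knob. Not for this head; stays in the rack.
- calib_plate: Black calibration plate with white ring targets, standing, 63 x 150 x 115 mm, at the back of the turntable; origin at the centre of its underside. Bystander.
- dish: White ceramic sample disc, 100 mm across, 30 mm high; origin at the centre of its underside. Bystander.
- gear: Steel spur gear, 50 mm across, 16 mm high; origin at the centre of its underside. Bystander.
- bracket: Bent sheet bracket, 40 x 50 x 50 mm; origin at the centre of its underside. Bystander.
- hex_key: Hexagon key lying flat, 90 x 33 x 9 mm; origin at the centre of its underside. Bystander.
- lens_cap: Black lens cap, 39 mm across, 9 mm high; origin at the centre of its underside. Bystander.
- screwdriver: Screwdriver with orange handle, 165 x 25 x 27 mm, lying; origin at the centre of its underside. Bystander.
There are look-alikes about, which are no part of the job. What is meant by the index_pin is not brown, orange or purple, and is the smaller of those in its own colour.

How it is judged:
By the outcome, as a careful person would: the job done as asked, in the order asked, and still so for the second after the job is handed in, with the robot touching nothing.
It also fails if it takes over 59 s, if anything falls off the work surface, if the arm or the gripper's body presses on something with over 40 N, if the wrist force passes 120 N, or if a joint passes its speed limit or range.

## Working session

There is one attempt and no reset: what is moved stays moved. The work goes in short steps, Python scripts to look and compute and a tool call to move; the robot and the scene stay as the last step left them, time stands still between calls to the robot, and variables do not carry over. Pictures are saved under pics/ and viewed, at most 10 in all, crops included, and the job is handed in when it is done.

Besides the shell and the picture viewer there is one more tool, called after "Request:" by a JSON object that holds its "fn" and its "kwargs". servo_tool: Moves the arm, as the interface text tells. Shifts and turns lie within -1 to 1; 1 stands for 300 mm of shift or pi rad of turn. Its arguments: {"type":"object","properties":{"series":{"type":"array"},"grip_force":{"type":"number"}},"required":["series"]}

```bash
ls; mkdir -p pics; cat > h.py <<'E'
import numpy as np, cv2
from cell import get_obs, eyes, env
def shot(n):
    c=eyes.read_camera(n); np.savez(f'pics/{n}.npz',**c); return c
def load(n): return dict(np.load(f'pics/{n}.npz'))
def pts(c):
    h,w=c['depth'].shape; v,u=np.mgrid[:h,:w]; d=c['depth']
    P=np.stack([(u-c['cx'])/c['fx']*d,(v-c['cy'])/c['fy']*d,d],-1)
    return P@np.array(c['rotation']).T+np.array(c['origin'])
def ray(c,u,v,z):
    d=np.array(c['rotation'])@np.array([(u-c['cx'])/c['fx'],(v-c['cy'])/c['fy'],1.])
    o=np.array(c['origin']); return o+d*(z-o[2])/d[2]
def pix(c,p):
    q=np.array(c['rotation']).T@(np.array(p)-np.array(c['origin'])); return q[0]/q[2]*c['fx']+c['cx'],q[1]/q[2]*c['fy']+c['cy']
E
python3 - <<'E'
from h import *
for n in('scene','top'):
    c=shot(n); cv2.imwrite(f'pics/{n}0.png',c['frame'][:,:,::-1]); print(n,c['fx'],c['origin'],np.round(c['rotation'],3).tolist())
print(get_obs())
E
```

```text
pics
scene 420.47274939265304 [0.04681579 0.73492611 0.56341081] [-117.499, 0.676, -144.433]
top 419.5205657614704 [0.47238598 0.06643332 1.13074984] [-174.724, -0.116, -89.795]
{'time_s': 0.1, 'qpos': array([67.90340829, 18.43409951, -4.01567827, 83.16808807,  1.29447129,
       78.54098001, -3.2583908 ]), 'joint_velocities': array([-2.72436215e-02, -4.38249887e-02,  4.41310763e-02, -2.12517088e-01,
       -5.38097511e-02, -1.96223465e-04,  1.94916033e-02]), 'effort': array([ 6.23017204e-04, -4.92571950e+01, -4.05211682e-01, -3.13398671e+01,
       -6.41415012e-02,  3.95710731e-02,  4.52391873e-05]), 'tool_pos': array([ 0.25274235, -0.59830986,  0.22157744]), 'tool_rot': array([-1.79902036e+02,  4.92146674e-03,  2.29078373e+01]), 'force': array([ 0.3680561 , -0.02152661,  0.65341178]), 'wrist_torque': array([ 0.03432747, -0.00759542, -0.03607463]), 'grasp_force': 0.0, 'grip_width': 0.08705427663794126}
```

View pics/scene0.png

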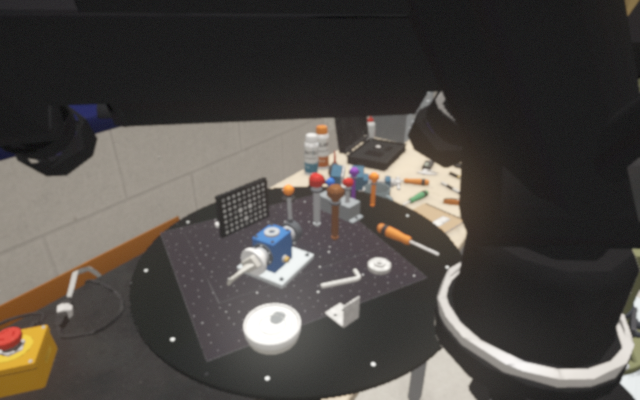

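View pics/top0.png

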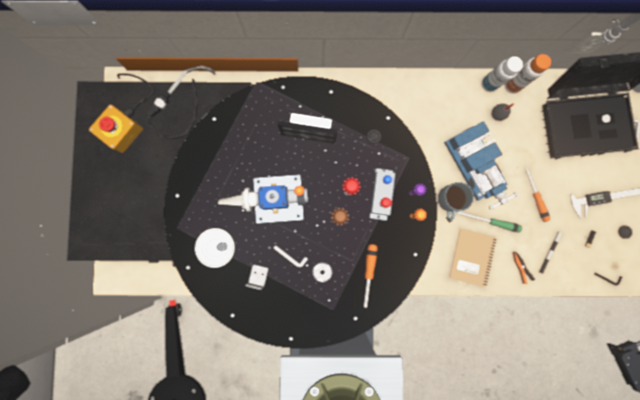

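The top view shows these candidates:
- Red knob in the rack at (386,203).
- Larger red knob standing free at (352,186).
- Brown at (341,216), purple at (420,190) and orange at (420,215).
- Blue small pin at (388,180).

The index pin should be the smaller red one, in the rack at (386,203). The lever ball is the orange at (299,190), and the head is at (275,197). Next I'll measure and confirm in an enlarged crop.

```bash
sed -i "s/^import numpy.*/&\nfrom scipy.spatial.transform import Rotation as Ro/; s/np.array(c\['rotation'\])/Ro.from_euler('xyz',c['rotation'],degrees=True).as_matrix()/g" h.py
python3 - <<'E'
from h import *
t=load('top'); s=load('scene')
a=cv2.resize(t['frame'][140:260,215:435],None,fx=3.6,fy=3.6,interpolation=3)
b=cv2.resize(s['frame'][160:300,220:400],None,fx=3,fy=3,interpolation=3)
cv2.imwrite('pics/crt.png',a[:,:,::-1]); cv2.imwrite('pics/crs.png',b[:,:,::-1])
for n,c in(('top',t),('scene',s)):
    hsv=cv2.cvtColor(c['frame'],cv2.COLOR_RGB2HSV); P=pts(c); H,S,V=cv2.split(hsv)
    for nm,m in(('red',((H<5)|(H>172))&(S>140)&(V>70)),('orange',(H>=6)&(H<16)&(S>120)&(V>90)),('blue',(H>100)&(H<125)&(S>120)&(V>60))):
        k,l,st,ce=cv2.connectedComponentsWithStats(m.astype(np.uint8))
        for i in range(1,k):
            if st[i,4]>=12:
                p=P[l==i]; p=p[np.isfinite(p).all(1)]
                print(n,nm,ce[i].round(1),st[i,2:].tolist(),np.median(p,0).round(3),'zmax',np.percentile(p[:,2],95).round(3))
E
```

```text
top red [106.8 123.9] [14, 14, 152] [0.755 0.617 0.05 ] zmax 0.054
top red [351.2 185.6] [17, 17, 217] [ 0.586 -0.016  0.143] zmax 0.146
top red [385.7 202.2] [11, 9, 70] [ 0.549 -0.103  0.109] zmax 0.112
top red [172.2 303.5] [6, 6, 32] [ 0.162  0.697 -0.75 ] zmax -0.719
top orange [540.8  62.7] [20, 19, 274] [ 0.921 -0.522  0.066] zmax 0.069
top orange [213.2  62. ] [181, 12, 1594] [ 0.966  0.355 -0.046] zmax -0.027
top orange [133.5  69. ] [12, 1, 12] [ 0.961  0.618 -0.089] zmax -0.084
top orange [512.7  86.9] [13, 10, 60] [ 0.901 -0.507 -0.068] zmax -0.052
top orange [103.1 121.4] [17, 15, 38] [0.769 0.635 0.046] zmax 0.052
top orange [299.5 190.6] [9, 10, 48] [0.569 0.104 0.167] zmax 0.17
top orange [540.  203.3] [14, 22, 149] [ 0.559 -0.581 -0.08 ] zmax -0.075
top orange [339.7 216. ] [15, 15, 171] [0.513 0.011 0.143] zmax 0.148
top orange [418.1 214.5] [18, 13, 125] [ 0.52  -0.191  0.085] zmax 0.1
top orange [545.9 218.2] [8, 5, 31] [ 0.518 -0.595 -0.078] zmax -0.074
top orange [372.3 247.4] [11, 8, 72] [ 0.436 -0.081  0.02 ] zmax 0.027
top orange [520.  267.1] [13, 30, 124] [
[... 1271 characters left out ...]
, 4, 51] [ 0.393 -0.509 -0.087] zmax 0.459
scene orange [ 80.2 274.1] [179, 105, 2775] [ 0.967  0.441 -0.047] zmax -0.029
scene orange [379.6 226.7] [7, 10, 48] [ 0.436 -0.074  0.019] zmax 0.026
scene orange [397.2 234.8] [27, 19, 287] [ 0.389 -0.07   0.016] zmax 0.025
scene orange [ 83.7 278.6] [20, 17, 159] [ 0.965  0.41  -0.063] zmax -0.037
scene orange [  7.9 323.7] [21, 13, 82] [ 0.963  0.579 -0.072] zmax -0.035
scene orange [ 20.5 332.8] [2, 11, 17] [0.752 0.601 0.043] zmax 0.049
scene blue [ 86.5 110.9] [28, 18, 273] [0.978 0.291 0.315] zmax 0.316
scene blue [330.6 180.3] [8, 7, 36] [ 0.604 -0.106  0.088] zmax 0.094
scene blue [271.2 237.5] [36, 19, 252] [0.549 0.194 0.087] zmax 0.088
```

View pics/crt.png

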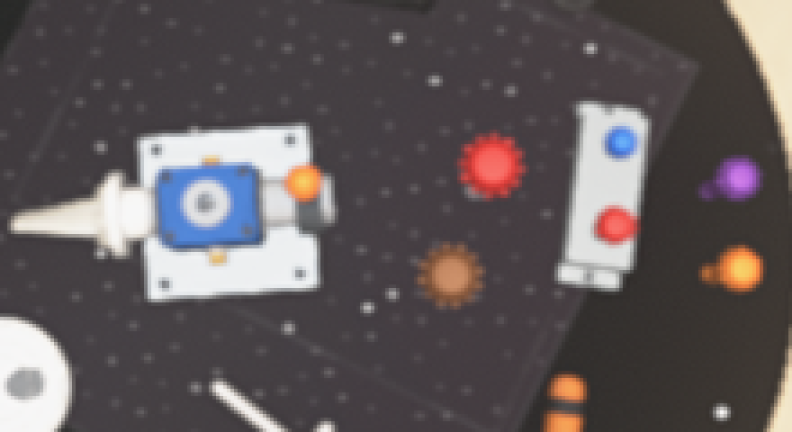

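View pics/crs.png

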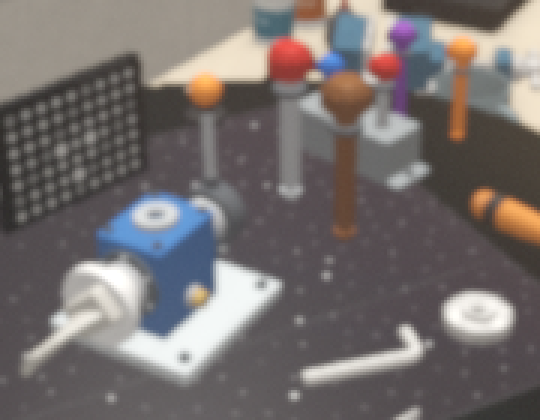

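The crops show the smaller red knob in the grey rack (crop 616,226). It is about 10 px wide against 17 px for the free-standing red one, which is also too tall at 147 mm. That confirms the index pin. The lever stands almost upright and the bush is at about crop (205,203). Next I'll get precise positions.

```bash
python3 - <<'E'
from h import *
t=load('top'); s=load('scene')
def blob(c,box,f,up=6):
    x0,y0,x1,y1=box; im=cv2.resize(c['frame'][y0:y1,x0:x1],None,fx=up,fy=up,interpolation=cv2.INTER_CUBIC)
    H,S,V=[q.astype(int) for q in cv2.split(cv2.cvtColor(im,cv2.COLOR_RGB2HSV))]
    m=f(H,S,V).astype(np.uint8); k,l,st,ce=cv2.connectedComponentsWithStats(m); i=1+np.argmax(st[1:,4])
    g=lambda a,o:(a+.5)/up-.5+o
    q=st[i]; return (g(ce[i][0],x0),g(ce[i][1],y0)),(g(q[0]+q[2]/2-.5,x0),g(q[1]+q[3]/2-.5,y0)),(q[2:4]/up).round(1),l==i
def tri(a,b):
    A=[];B=[]
    for c,u in((t,a),(s,b)):
        o=c['origin']; d=ray(c,*u,0)-o; d/=np.linalg.norm(d); M=np.eye(3)-np.outer(d,d); A.append(M);B.append(M@o)
    p=np.linalg.solve(sum(A),sum(B)); return p.round(4)
red=lambda H,S,V:((H<7)|(H>170))&(S>110)&(V>70)
ora=lambda H,S,V:(H>=5)&(H<20)&(S>110)&(V>90)
for nm,f,bt,bs,z in(('knob',red,(375,192,400,214),(340,172,358,190),.1),('ball',ora,(290,180,310,202),(278,180,300,202),.158)):
    a=blob(t,bt,f); b=blob(s,bs,f); print(nm,a[:3],b[:3],tri(a[1],b[1]),'top@z',ray(t,*a[1],z).round(4),'sc@z',ray(s,*b[1],z).round(4))
# bush: bright low-sat blob within blue top
gr=lambda H,S,V:(S<70)&(V>90)
a=blob(t,(261,187,284,207),gr); b=blob(s,(260,224,284,240),gr)
print('bush',a[:3],b[:3],tri(a[1],b[1]),ray(t,*a[1],.092).round(4),ray(s,*b[1],.092).round(4))
bl=blob(t,(250,180,300,215),lambda H,S,V:(H>100)&(H<125)&(S>100)&(V>50))
r=cv2.minAreaRect(np.argwhere(bl[3])[:,::-1].astype(np.float32)); print('bluerect',r,ray(t,*bl[1],.088).round(4))
cs=[(140,138),(305,126),(318,288),(150,300)]
W=[ray(t,(x+.5)/3.6-.5+215,(y+.5)/3.6-.5+140,.008)[:2] for x,y in cs]; W=np.array(W);print('foot',W.round(3).tolist(),W.mean(0))
for i,j in((1,0),(2,3)): d=W[j]-W[i];print('yaw',np.degrees(np.arctan2(-d[0],d[1])))
for i,j in((3,0),(2,1)): d=W[j]-W[i];print('yaw',np.degrees(np.arctan2(d[1],d[0])))
E
```

```text
knob ((np.float64(385.94124958568113), np.float64(202.19867970390013)), (np.float64(386.25), np.float64(202.08333333333334)), array([12.2,  9.5])) ((np.float64(348.0786214324179), np.float64(181.56805331179322)), (np.float64(347.75), np.float64(181.83333333333334)), array([10.5,  8.3])) [ 0.5488 -0.1059  0.1006] top@z [ 0.5493 -0.1057  0.1   ] sc@z [ 0.5491 -0.1072  0.1   ]
ball ((np.float64(299.14228210246176), np.float64(190.36330671989356)), (np.float64(298.8333333333333), np.float64(190.5)), array([10. , 10.3])) ((np.float64(288.2722779170148), np.float64(189.99881648565858)), (np.float64(288.4166666666667), np.float64(190.0)), array([12.5, 11. ])) [0.5706 0.107  0.1587] top@z [0.5713 0.1074 0.158 ] sc@z [0.5709 0.1056 0.158 ]
bush ((np.float64(271.8002278514944), np.float64(196.04865299557702)), (np.float64(271.8333333333333), np.float64(196.08333333333334)), array([13.3, 13.2])) ((np.float64(271.3605570255784), np.float64(231.53143021914647)), (np.float64(271.3333333333333), np.float64(231.5)), array([16. , 10.7])) [0.5636 0.1771 0.0917] [0.5638 0.1772 0.092 ] [0.563  0.1773 0.092 ]
bluerect ((136.52252197265625, 103.74063873291016), (131.2360382080078, 164.14016723632812), 85.87240600585938) [0.5621 0.1759 0.088 ]
foot [[0.62, 0.236], [0.63, 0.113], [0.508, 0.102], [0.499, 0.227]] [0.56421517 0.16938596]
yaw 4.418487560754706
yaw 4.290568146842678
yaw 4.503583000189293
yaw 4.975310933422506
```

```bash
cat > go.py <<'E'
# usage: go.py start|last x y z yaw  -> units for a move from commanded pose; remembers the rounded target
import sys,json,numpy as np
f='cmd.json'
c=json.load(open(f)) if len(sys.argv)<7 else None
def plan(c,t):
    a=np.radians(c[3]); R=np.array([[np.cos(a),np.sin(a),0],[np.sin(a),-np.cos(a),0],[0,0,-1]])
    s=np.round(R.T@(np.array(t[:3])-c[:3])/.3,4); w=round(-(t[3]-c[3])/180,4)
    n=(np.array(c[:3])+R@s*.3).tolist()+[c[3]-w*180]
    print(s.tolist(),'wz',w,'-> cmd',np.round(n,4)); return n
if __name__=='__main__':
    v=list(map(float,sys.argv[1:])); 
    for i in range(0,len(v),4): c=plan(c,v[i:i+4])
    json.dump(c,open(f,'w'))
E
echo '[0.253,-0.599,0.223,22.9]' > cmd.json
python3 go.py 0.43 -0.33 0.223 65; python3 go.py 0.549 -0.106 0.2 83; python3 go.py 0.549 -0.106 0.082 83
```

```text
[0.8924, -0.5964, 0.0] wz -0.2339 -> cmd [ 0.43  -0.33   0.223 65.002]
[0.8444, 0.044, 0.0767] wz -0.1 -> cmd [ 0.549 -0.106  0.2   83.002]
[-0.0, -0.0, 0.3933] wz 0.0 -> cmd [ 5.4900e-01 -1.0600e-01  8.2000e-02  8.3002e+01]
```

Request:
{"fn": "servo_tool", "kwargs": {"series": [[[0.1, -0.067, 0, 0, 0, -0.026, 0.62], [0.22, -0.147, 0, 0, 0, -0.058, 0.62], [0.34, -0.227, 0, 0, 0, -0.089, 0.62], [0.46, -0.307, 0, 0, 0, -0.121, 0.62], [0.58, -0.388, 0, 0, 0, -0.152, 0.62], [0.7, -0.468, 0, 0, 0, -0.183, 0.62], [0.8, -0.535, 0, 0, 0, -0.21, 0.62], [0.87, -0.581, 0, 0, 0, -0.228, 0.62], [0.8924, -0.5964, 0, 0, 0, -0.2339, 0.62]]]}}

```text
time_s: 0.85
tool_pos: [0.4335, -0.3236, 0.2225]
tool_rot: [180.0, -0.1, 65.6]
force: [0.4, 0.8, -0.5]
grip_width: 0.0541
grasp_force: 0.0
```

Request:
{"fn": "servo_tool", "kwargs": {"series": [[[0.1, 0.005, 0.009, 0, 0, -0.012, 0.62], [0.22, 0.011, 0.02, 0, 0, -0.026, 0.62], [0.34, 0.018, 0.031, 0, 0, -0.04, 0.62], [0.46, 0.024, 0.042, 0, 0, -0.055, 0.62], [0.58, 0.03, 0.053, 0, 0, -0.069, 0.62], [0.7, 0.036, 0.064, 0, 0, -0.083, 0.62], [0.8, 0.042, 0.073, 0, 0, -0.095, 0.62], [0.8444, 0.044, 0.0767, 0, 0, -0.1, 0.62], [0.8444, 0.044, 0.0767, 0, 0, -0.1, 0.62], [0.8444, 0.044, 0.0767, 0, 0, -0.1, 0.62]]]}}

```text
time_s: 1.68
tool_pos: [0.5485, -0.1067, 0.1991]
tool_rot: [-179.9, 0.1, 83.0]
force: [-0.3, -0.7, -0.4]
grip_width: 0.0537
grasp_force: 0.0
```

Request:
{"fn": "servo_tool", "kwargs": {"series": [[[0, 0, 0.06, 0, 0, 0, 0.62], [0, 0, 0.14, 0, 0, 0, 0.62], [0, 0, 0.22, 0, 0, 0, 0.62], [0, 0, 0.3, 0, 0, 0, 0.62], [0, 0, 0.35, 0, 0, 0, 0.62], [0, 0, 0.38, 0, 0, 0, 0.62], [0, 0, 0.3933, 0, 0, 0, 0.62], [0, 0, 0.3933, 0, 0, 0, 0.62]]]}}

```text
time_s: 2.35
tool_pos: [0.5482, -0.1074, 0.0811]
tool_rot: [-179.9, 0.0, 82.9]
force: [-0.9, 0.1, -0.0]
grip_width: 0.0539
grasp_force: 0.0
```

Request:
{"fn": "servo_tool", "kwargs": {"series": [[[0, 0, 0, 0, 0, 0, 0.1], [0, 0, 0, 0, 0, 0, 0.1], [0, 0, 0, 0, 0, 0, 0.1], [0, 0, 0, 0, 0, 0, 0.1], [0, 0, 0, 0, 0, 0, 0.1], [0, 0, 0, 0, 0, 0, 0.1]]], "grip_force": 20}}

```text
time_s: 2.85
tool_pos: [0.5492, -0.1057, 0.082]
tool_rot: [180.0, 0.0, 83.0]
force: [-0.4, 0.4, 1.2]
grip_width: 0.0254
grasp_force: 20.0
```

```bash
python3 go.py 0.549 -0.106 0.26 83; python3 go.py 0.5635 0.1771 0.26 94;python3 go.py 0.5635 0.1771 0.190 94
```

```text
[-0.0, -0.0, -0.5933] wz 0.0 -> cmd [ 0.549 -0.106  0.26  83.002]
[0.9425, -0.067, -0.0] wz -0.0611 -> cmd [ 0.5635  0.1771  0.26   94.    ]
[0.0, -0.0, 0.2333] wz -0.0 -> cmd [ 0.5635  0.1771  0.19   94.    ]
```

Request:
{"fn": "servo_tool", "kwargs": {"series": [[[0, 0, -0.03, 0, 0, 0, 0.1], [0, 0, -0.09, 0, 0, 0, 0.1], [0, 0, -0.16, 0, 0, 0, 0.1], [0, 0, -0.24, 0, 0, 0, 0.1], [0, 0, -0.32, 0, 0, 0, 0.1], [0, 0, -0.4, 0, 0, 0, 0.1], [0, 0, -0.48, 0, 0, 0, 0.1], [0, 0, -0.54, 0, 0, 0, 0.1], [0, 0, -0.58, 0, 0, 0, 0.1], [0, 0, -0.5933, 0, 0, 0, 0.1]]]}}

```text
time_s: 3.68
tool_pos: [0.5498, -0.1057, 0.2621]
tool_rot: [179.8, 0.0, 83.0]
force: [0.1, 0.2, -1.5]
grip_width: 0.0254
grasp_force: 20.0
```

Request:
{"fn": "servo_tool", "kwargs": {"series": [[[0.05, -0.004, 0, 0, 0, -0.003, 0.1], [0.14, -0.01, 0, 0, 0, -0.009, 0.1], [0.24, -0.017, 0, 0, 0, -0.016, 0.1], [0.34, -0.024, 0, 0, 0, -0.022, 0.1], [0.44, -0.031, 0, 0, 0, -0.029, 0.1], [0.54, -0.038, 0, 0, 0, -0.035, 0.1], [0.64, -0.045, 0, 0, 0, -0.042, 0.1], [0.74, -0.053, 0, 0, 0, -0.048, 0.1], [0.83, -0.059, 0, 0, 0, -0.054, 0.1], [0.9, -0.064, 0, 0, 0, -0.058, 0.1], [0.9425, -0.067, 0, 0, 0, -0.0611, 0.1], [0.9425, -0.067, 0, 0, 0, -0.0611, 0.1]]]}}

```text
time_s: 4.68
tool_pos: [0.5614, 0.182, 0.2583]
tool_rot: [-179.9, -0.1, 94.4]
force: [-0.4, 0.3, -0.6]
grip_width: 0.025
grasp_force: 20.0
```

Request:
{"fn": "servo_tool", "kwargs": {"series": [[[0, 0, 0.03, 0, 0, 0, 0.1], [0, 0, 0.08, 0, 0, 0, 0.1], [0, 0, 0.13, 0, 0, 0, 0.1], [0, 0, 0.18, 0, 0, 0, 0.1], [0, 0, 0.22, 0, 0, 0, 0.1], [0, 0, 0.2333, 0, 0, 0, 0.1], [0, 0, 0.2333, 0, 0, 0, 0.1], [0, 0, 0.2333, 0, 0, 0, 0.1]]]}}

```text
time_s: 5.35
tool_pos: [0.5636, 0.1767, 0.1896]
tool_rot: [180.0, 0.0, 93.9]
force: [-0.3, 0.2, -0.7]
grip_width: 0.0253
grasp_force: 20.0
```

```bash
python3 - <<'E'
from h import *
s=shot('scene'); t=shot('top')
a=cv2.resize(s['frame'][150:260,220:340],None,fx=4,fy=4,interpolation=3); b=cv2.resize(t['frame'][150:240,225:325],None,fx=4,fy=4,interpolation=3)
o=np.zeros((440,890,3),np.uint8); o[:440,:480]=a; o[:360,490:890]=b; o=cv2.resize(o,None,fx=.89,fy=.89)
cv2.imwrite('pics/ins.png',o[:,:,::-1]); x=get_obs(); print(x['tool_pos'],x['tool_rot'])
print('expected tip px',pix(s,[.5635,.1771,.118]),'collar',pix(s,[.5635,.1771,.19]),'mouth',pix(s,[.5635,.1771,.092]))
E
```

```text
[0.56402169 0.17734474 0.19047571] [ 1.79908796e+02 -7.27557508e-03  9.39820976e+01]
expected tip px (np.float64(270.4760700279526), np.float64(220.75975881667463)) collar (np.float64(268.3340108507624), np.float64(189.7753623266569)) mouth (np.float64(271.2101443148179), np.float64(231.3779756239237))
```

View pics/ins.png

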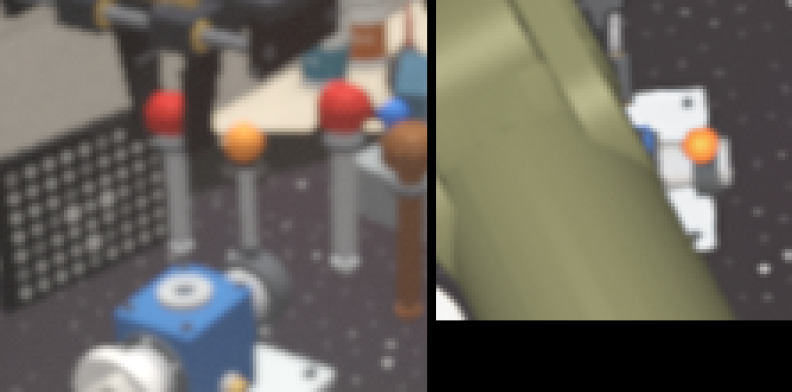

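The left crop shows the pin upright in the fingers. Its tip is at about scene (271,219), within about 1 px of the expected position and directly over the bush at (271,231). I'll lower it.

Request:
{"fn": "servo_tool", "kwargs": {"series": [[[0, 0, 0.02, 0, 0, 0, 0.1], [0, 0, 0.04, 0, 0, 0, 0.1], [0, 0, 0.06, 0, 0, 0, 0.1], [0, 0, 0.08, 0, 0, 0, 0.1], [0, 0, 0.09, 0, 0, 0, 0.1], [0, 0, 0.1, 0, 0, 0, 0.1], [0, 0, 0.11, 0, 0, 0, 0.1], [0, 0, 0.12, 0, 0, 0, 0.1]]]}}

```text
time_s: 6.12
tool_pos: [0.5636, 0.1772, 0.1534]
tool_rot: [180.0, 0.0, 94.0]
force: [0.6, -0.2, -0.9]
grip_width: 0.0255
grasp_force: 20.0
```

Request:
{"fn": "servo_tool", "kwargs": {"series": [[[0, 0, 0.01, 0, 0, 0, 0.1], [0, 0, 0.016, 0, 0, 0, 0.1], [0, 0, 0.022, 0, 0, 0, 0.1], [0, 0, 0.026, 0, 0, 0, 0.1], [0, 0, 0.026, 0, 0, 0, 0.1]]]}}

```text
time_s: 6.53
tool_pos: [0.5635, 0.1772, 0.1455]
tool_rot: [180.0, 0.0, 94.0]
force: [1.1, -0.9, -0.9]
grip_width: 0.0252
grasp_force: 20.0
```

Tip is about 18 mm into the hole with no reaction force. I'll release and rise.

Request:
{"fn": "servo_tool", "kwargs": {"series": [[[0, 0, 0, 0, 0, 0, 0.6], [0, 0, 0, 0, 0, 0, 0.6], [0, 0, 0, 0, 0, 0, 0.6], [0, 0, 0, 0, 0, 0, 0.6], [0, 0, -0.06, 0, 0, 0, 0.6], [0, 0, -0.15, 0, 0, 0, 0.6], [0, 0, -0.25, 0, 0, 0, 0.6], [0, 0, -0.3, 0, 0, 0, 0.6]]]}}

```text
time_s: 7.2
tool_pos: [0.5644, 0.1783, 0.2393]
tool_rot: [179.8, -0.1, 94.0]
force: [0.3, 1.2, 0.2]
grip_width: 0.0517
grasp_force: 0.0
```

```bash
cat > knob.py <<'E'
from h import *
s=shot('scene'); H,S,V=[q.astype(int) for q in cv2.split(cv2.cvtColor(s['frame'],cv2.COLOR_RGB2HSV))]
def big(m,x0,y0,x1,y1):
    w=np.zeros_like(m); w[y0:y1,x0:x1]=m[y0:y1,x0:x1]
    k,l,st,ce=cv2.connectedComponentsWithStats(w.astype(np.uint8))
    if k<2: return None
    i=1+np.argmax(st[1:,4]); return ce[i].round(1),st[i,2:].tolist(),np.median(pts(s)[l==i],0).round(3)
print('knob',big(((H<5)|(H>172))&(S>110)&(V>60),245,150,300,260)); print('ball',big((H>=6)&(H<18)&(S>120)&(V>80),255,150,305,240))
for z in(.162,.124,.114): print(z,np.round(pix(s,[.5635,.1771,z]),1))
o=get_obs(); print(o['tool_pos'],o['tool_rot'],o['force'],o['time_s'])
E
python3 knob.py
```

```text
knob (array([269.8, 201. ]), [16, 13, 166], array([0.558, 0.182, 0.166]))
ball (array([288.4, 190. ]), [12, 11, 93], array([0.567, 0.113, 0.162]))
0.162 [269.2 202.1]
0.124 [270.3 218.3]
0.114 [270.6 222.4]
[0.56549353 0.17883714 0.24157889] [ 1.79557724e+02 -8.31771520e-02  9.40265860e+01] [ 1.60940458 -0.23208098  1.87453819] 7.25
```

```bash
echo '[0.5635,0.1771,0.2362,94.0]' > cmd.json
python3 go.py 0.5309 0.1039 0.236 94.4; python3 go.py 0.5309 0.1039 0.148 94.4
python3 - <<'E'
import numpy as np
# ball x from pivot plane 0; contact TCP = ball-27, approach pose is ball0-40 (ball0 at 2 mm)
th=np.arange(0.02,0.95,0.05); x=105*np.sin(th)-27-(2-40); z=54+105*np.cos(th)-np.interp(th,[0,.85],[10,5])
for a,b,c in zip(th,x,z): print(f'th {a:.2f} ty {b/300:.4f} tz {(148-c)/300:.4f}')
E
```

```text
[-0.2358, -0.1254, 0.0007] wz -0.0022 -> cmd [ 0.5309  0.1039  0.236  94.396 ]
[-0.0, -0.0, 0.2933] wz -0.0 -> cmd [ 0.5309  0.1039  0.148  94.396 ]
th 0.02 ty 0.0437 tz -0.0037
th 0.07 ty 0.0611 tz -0.0038
th 0.12 ty 0.0786 tz -0.0032
th 0.17 ty 0.0959 tz -0.0016
th 0.22 ty 0.1130 tz 0.0008
th 0.27 ty 0.1300 tz 0.0041
th 0.32 ty 0.1468 tz 0.0082
th 0.37 ty 0.1632 tz 0.0131
th 0.42 ty 0.1794 tz 0.0189
th 0.47 ty 0.1952 tz 0.0254
th 0.52 ty 0.2106 tz 0.0327
th 0.57 ty 0.2255 tz 0.0408
th 0.62 ty 0.2400 tz 0.0497
th 0.67 ty 0.2540 tz 0.0592
th 0.72 ty 0.2675 tz 0.0694
th 0.77 ty 0.2803 tz 0.0803
th 0.82 ty 0.2926 tz 0.0918
th 0.87 ty 0.3042 tz 0.1043
th 0.92 ty 0.3151 tz 0.1180
```

Request:
{"fn": "servo_tool", "kwargs": {"series": [[[-0.06, -0.032, 0, 0, 0, 0, 0], [-0.14, -0.074, 0, 0, 0, -0.001, 0], [-0.21, -0.112, 0, 0, 0, -0.002, 0], [-0.2358, -0.1254, 0.0007, 0, 0, -0.0022, 0], [-0.2358, -0.1254, 0.0007, 0, 0, -0.0022, 0], [-0.2358, -0.1254, 0.0007, 0, 0, -0.0022, 0], [-0.2358, -0.1254, 0.0007, 0, 0, -0.0022, 0]]], "grip_force": 10}}

```text
time_s: 7.83
tool_pos: [0.531, 0.1059, 0.2356]
tool_rot: [180.0, -0.1, 94.5]
force: [-0.2, -0.1, 0.2]
grip_width: 0.0132
grasp_force: 0.0
```

Request:
{"fn": "servo_tool", "kwargs": {"series": [[[0, 0, 0.05, 0, 0, 0, 0], [0, 0, 0.12, 0, 0, 0, 0], [0, 0, 0.2, 0, 0, 0, 0], [0, 0, 0.26, 0, 0, 0, 0], [0, 0, 0.2933, 0, 0, 0, 0], [0, 0, 0.2933, 0, 0, 0, 0], [0, 0, 0.2933, 0, 0, 0, 0]]]}}

```text
time_s: 8.42
tool_pos: [0.5309, 0.1054, 0.1476]
tool_rot: [-180.0, -0.1, 94.5]
force: [0.4, -0.0, 0.1]
grip_width: 0.0004
grasp_force: 0.0
```

Request:
{"fn": "servo_tool", "kwargs": {"series": [[[0, 0.01, 0, 0, 0, 0, 0], [0, 0.02, 0, 0, 0, 0, 0], [0, 0.03, 0, 0, 0, 0, 0], [0, 0.036, -0.002, 0, 0, 0, 0], [0, 0.042, -0.003, 0, 0, 0, 0], [0, 0.048, -0.004, 0, 0, 0, 0], [0, 0.054, -0.004, 0, 0, 0, 0], [0, 0.06, -0.004, 0, 0, 0, 0], [0, 0.066, -0.004, 0, 0, 0, 0], [0, 0.072, -0.004, 0, 0, 0, 0], [0, 0.078, -0.003, 0, 0, 0, 0], [0, 0.084, -0.003, 0, 0, 0, 0]]]}}

```text
time_s: 9.42
tool_pos: [0.5559, 0.1061, 0.1485]
tool_rot: [-180.0, 0.0, 94.4]
force: [-1.8, -0.6, 2.4]
grip_width: 0.0
grasp_force: 0.8
```

```bash
python3 knob.py
```

```text
knob (array([271.5, 201.3]), [16, 13, 161], array([0.557, 0.181, 0.166]))
ball (array([284.8, 189.4]), [10, 11, 75], array([0.572, 0.116, 0.164]))
0.162 [269.2 202.1]
0.124 [270.3 218.3]
0.114 [270.6 222.4]
[0.55630226 0.10614329 0.14848775] [ 1.79996716e+02 -4.02316873e-03  9.43970215e+01] [-0.98868861  0.28258971  1.54888727] 9.4667
```

Request:
{"fn": "servo_tool", "kwargs": {"series": [[[0, 0.006, 0.001, 0, 0, 0, 0], [0, 0.012, 0.001, 0, 0, 0, 0], [0, 0.018, 0.002, 0, 0, 0, 0], [0, 0.024, 0.003, 0, 0, 0, 0], [0, 0.03, 0.004, 0, 0, 0, 0], [0, 0.036, 0.005, 0, 0, 0, 0], [0, 0.042, 0.006, 0, 0, 0, 0], [0, 0.042, 0.006, 0, 0, 0, 0]]]}}

```text
time_s: 10.13
tool_pos: [0.5689, 0.1071, 0.1465]
tool_rot: [180.0, -0.0, 94.4]
force: [-0.2, 0.3, -0.5]
grip_width: 0.0
grasp_force: 0.1
```

```bash
cat >> knob.py <<'E'
for th in np.arange(0,.95,.1): print(round(th,2),np.round(pix(s,[.5689+.105*np.sin(th)*.997,.1073+.105*np.sin(th)*.077,.054+.105*np.cos(th)]),1),end=' ')
E
python3 knob.py; python3 -c "
import sys;sys.path.insert(0,'.')
from h import *
s=load('scene');cv2.imwrite('pics/push.png',cv2.resize(s['frame'][150:260,220:340],None,fx=5,fy=5,interpolation=3)[:,:,::-1])"
```

```text
knob (array([272.9, 202. ]), [15, 13, 165], array([0.552, 0.18 , 0.165]))
ball (array([279.9, 188.8]), [9, 12, 75], array([0.585, 0.117, 0.162]))
0.162 [269.2 202.1]
0.124 [270.3 218.3]
0.114 [270.6 222.4]
[0.56880879 0.10708195 0.14644439] [ 1.79979827e+02 -6.96544308e-03  9.44041649e+01] [-0.2701341  -0.19922856  0.26909131] 10.1833
0.0 [288.6 190.1] 0.1 [284.6 189.3] 0.2 [280.8 188.9] 0.3 [277.  188.9] 0.4 [273.5 189.4] 0.5 [270.2 190.3] 0.6 [267.1 191.6] 0.7 [264.3 193.3] 0.8 [261.8 195.3] 0.9 [259.7 197.7]
```

View pics/push.png

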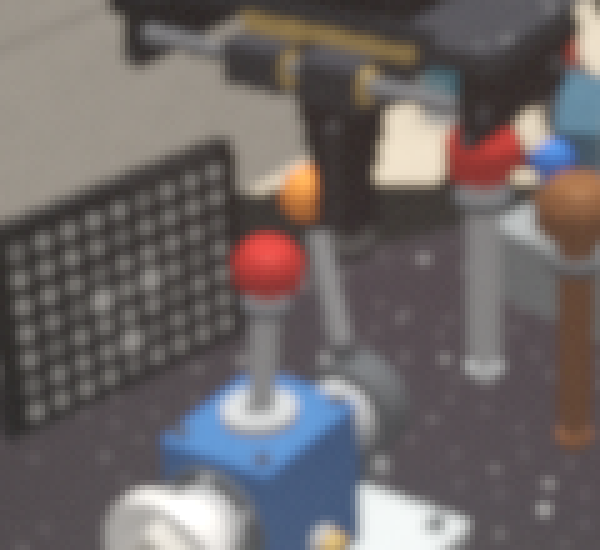

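The crop shows the finger on the robot side of the ball at crop (300,195), with θ≈0.2 rad and the pin still standing high with its knob at crop (268,265). I'll continue slowly.

Request:
{"fn": "servo_tool", "kwargs": {"series": [[[0, 0.0045, 0.0005, 0, 0, 0, 0], [0, 0.009, 0.001, 0, 0, 0, 0], [0, 0.0135, 0.0015, 0, 0, 0, 0], [0, 0.018, 0.002, 0, 0, 0, 0], [0, 0.0225, 0.003, 0, 0, 0, 0], [0, 0.027, 0.0035, 0, 0, 0, 0], [0, 0.03, 0.004, 0, 0, 0, 0], [0, 0.033, 0.005, 0, 0, 0, 0], [0, 0.033, 0.005, 0, 0, 0, 0]]]}}

```text
time_s: 10.93
tool_pos: [0.5787, 0.1078, 0.1451]
tool_rot: [180.0, -0.0, 94.4]
force: [-0.7, 0.9, 1.1]
grip_width: 0.0004
grasp_force: 0.3
```

```bash
sed -i '/^for /d' knob.py; python3 knob.py
```

```text
knob (array([266.6, 202.2]), [15, 13, 156], array([0.567, 0.182, 0.161]))
ball (array([276.5, 188.5]), [9, 12, 83], array([0.595, 0.118, 0.161]))
[0.57866913 0.10786054 0.14512167] [ 1.79973179e+02 -3.09286187e-03  9.44028133e+01] [-0.93535799  0.2244535   0.94636673] 10.9833
```

The knob's lean has reversed, so the nose may be entering the countersink. I'll take smaller steps.

Request:
{"fn": "servo_tool", "kwargs": {"series": [[[0, 0.002, 0.0005, 0, 0, 0, 0], [0, 0.004, 0.001, 0, 0, 0, 0], [0, 0.006, 0.0015, 0, 0, 0, 0], [0, 0.008, 0.002, 0, 0, 0, 0], [0, 0.01, 0.0025, 0, 0, 0, 0], [0, 0.01, 0.0025, 0, 0, 0, 0]]]}}

```text
time_s: 11.48
tool_pos: [0.5816, 0.1081, 0.1444]
tool_rot: [180.0, 0.0, 94.4]
force: [-1.2, 0.8, 1.2]
grip_width: 0.0002
grasp_force: 0.4
```

```bash
python3 knob.py
```

```text
knob (array([266.9, 202.9]), [15, 13, 157], array([0.566, 0.183, 0.161]))
ball (array([275.4, 188.5]), [9, 12, 81], array([0.597, 0.118, 0.16 ]))
[0.58156959 0.10806378 0.14443281] [1.79978730e+02 1.10598262e-03 9.43990416e+01] [-0.85868772  0.18509475  0.37389242] 11.5333
```

Request:
{"fn": "servo_tool", "kwargs": {"series": [[[0, 0.002, 0.0005, 0, 0, 0, 0], [0, 0.004, 0.001, 0, 0, 0, 0], [0, 0.006, 0.0015, 0, 0, 0, 0], [0, 0.008, 0.002, 0, 0, 0, 0], [0, 0.01, 0.0028, 0, 0, 0, 0], [0, 0.01, 0.003, 0, 0, 0, 0]]]}}

```text
time_s: 12.03
tool_pos: [0.5845, 0.1083, 0.1434]
tool_rot: [180.0, -0.0, 94.4]
force: [-0.4, 0.4, -0.3]
grip_width: 0.0003
grasp_force: 0.3
```

```bash
python3 knob.py
```

```text
knob (array([270.7, 213.6]), [16, 12, 150], array([0.559, 0.181, 0.138]))
ball (array([274.3, 188.6]), [9, 12, 79], array([0.601, 0.119, 0.159]))
[0.58445123 0.10829146 0.14335301] [1.79996393e+02 6.99422529e-04 9.44027613e+01] [0.58602648 0.26952882 1.08800497] 12.0833
```

The pin is dropping (row 213.6). I'll hold and look again.

Request:
{"fn": "servo_tool", "kwargs": {"series": [[[0, 0, 0, 0, 0, 0, 0], [0, 0, 0, 0, 0, 0, 0], [0, 0, 0, 0, 0, 0, 0], [0, 0, 0, 0, 0, 0, 0]]]}}

```text
time_s: 12.42
tool_pos: [0.5844, 0.1083, 0.1434]
tool_rot: [180.0, 0.0, 94.4]
force: [0.3, 0.3, 0.6]
grip_width: 0.0004
grasp_force: 0.0
```

```bash
python3 knob.py
```

```text
knob (array([270.7, 213.6]), [15, 12, 148], array([0.559, 0.181, 0.138]))
ball (array([274.3, 188.7]), [9, 12, 80], array([0.601, 0.119, 0.158]))
[0.58436128 0.10826939 0.14341027] [1.79997256e+02 5.83714925e-03 9.44031696e+01] [-0.29371576 -0.38902334  0.28941445] 12.4667
```

It dropped about 30 of the roughly 38 mm, so the nose is probably on the lower bore's edge. I'll nudge gently forward to align it.

Request:
{"fn": "servo_tool", "kwargs": {"series": [[[0, 0.001, 0.0003, 0, 0, 0, 0], [0, 0.002, 0.0006, 0, 0, 0, 0], [0, 0.003, 0.0009, 0, 0, 0, 0], [0, 0.004, 0.0012, 0, 0, 0, 0], [0, 0.005, 0.0015, 0, 0, 0, 0], [0, 0.005, 0.0015, 0, 0, 0, 0]]]}}

```text
time_s: 12.97
tool_pos: [0.5858, 0.1084, 0.143]
tool_rot: [-180.0, 0.0, 94.4]
force: [-0.0, -0.6, 0.5]
grip_width: 0.0006
grasp_force: 0.5
```

```bash
python3 knob.py
```

```text
knob (array([270.9, 214.6]), [15, 12, 148], array([0.559, 0.182, 0.135]))
ball (array([273.9, 188.8]), [9, 12, 76], array([0.602, 0.119, 0.158]))
[0.58587795 0.10841449 0.14303219] [1.79999293e+02 4.20913994e-03 9.44049040e+01] [-0.78620057  0.17622851  0.63863244] 13.0167
```

Sinking further, so I'll continue.

Request:
{"fn": "servo_tool", "kwargs": {"series": [[[0, 0.001, 0.0003, 0, 0, 0, 0], [0, 0.002, 0.0006, 0, 0, 0, 0], [0, 0.003, 0.0009, 0, 0, 0, 0], [0, 0.004, 0.0012, 0, 0, 0, 0], [0, 0.005, 0.0015, 0, 0, 0, 0], [0, 0.005, 0.0015, 0, 0, 0, 0]]]}}

```text
time_s: 13.52
tool_pos: [0.5874, 0.1086, 0.1426]
tool_rot: [180.0, 0.0, 94.4]
force: [-1.1, -0.9, 0.4]
grip_width: 0.0006
grasp_force: 0.4
```

```bash
python3 knob.py
```

```text
knob (array([271.1, 217.7]), [15, 12, 145], array([0.559, 0.181, 0.127]))
ball (array([273.2, 188.7]), [9, 12, 80], array([0.604, 0.119, 0.158]))
[0.58741854 0.10852303 0.14258005] [1.79993764e+02 3.53152959e-03 9.44029525e+01] [-1.46366936 -0.38793438 -0.02100719] 13.5667
```

The pin is now down about 39 mm, on the detent. Next I'll feel for the catch in small steps.

Request:
{"fn": "servo_tool", "kwargs": {"series": [[[0, 0.001, 0.0003, 0, 0, 0, 0], [0, 0.002, 0.0006, 0, 0, 0, 0], [0, 0.003, 0.0009, 0, 0, 0, 0], [0, 0.004, 0.0012, 0, 0, 0, 0], [0, 0.005, 0.0015, 0, 0, 0, 0]]]}}

```text
time_s: 13.98
tool_pos: [0.5889, 0.1087, 0.1421]
tool_rot: [-180.0, 0.0, 94.4]
force: [-0.8, -0.1, 1.1]
grip_width: 0.0006
grasp_force: 0.6
```

Request:
{"fn": "servo_tool", "kwargs": {"series": [[[0, 0.001, 0.0003, 0, 0, 0, 0], [0, 0.002, 0.0006, 0, 0, 0, 0], [0, 0.003, 0.001, 0, 0, 0, 0]]]}}

```text
time_s: 14.23
tool_pos: [0.5898, 0.1087, 0.1418]
tool_rot: [180.0, 0.0, 94.4]
force: [-1.3, 0.4, 2.3]
grip_width: 0.0005
grasp_force: 0.5
```

Request:
{"fn": "servo_tool", "kwargs": {"series": [[[0, 0.001, 0.0003, 0, 0, 0, 0], [0, 0.002, 0.0006, 0, 0, 0, 0], [0, 0.003, 0.001, 0, 0, 0, 0]]]}}

```text
time_s: 14.48
tool_pos: [0.5907, 0.1088, 0.1415]
tool_rot: [180.0, 0.0, 94.4]
force: [-0.6, 0.2, 1.6]
grip_width: 0.0004
grasp_force: 0.5
```

Request:
{"fn": "servo_tool", "kwargs": {"series": [[[0, 0.001, 0.0003, 0, 0, 0, 0], [0, 0.002, 0.0006, 0, 0, 0, 0], [0, 0.003, 0.001, 0, 0, 0, 0]]]}}

```text
time_s: 14.73
tool_pos: [0.5916, 0.1089, 0.1412]
tool_rot: [180.0, 0.0, 94.4]
force: [-1.5, -0.5, 1.8]
grip_width: 0.0005
grasp_force: 0.5
```

Request:
{"fn": "servo_tool", "kwargs": {"series": [[[0, 0.001, 0.0003, 0, 0, 0, 0], [0, 0.002, 0.0006, 0, 0, 0, 0], [0, 0.003, 0.001, 0, 0, 0, 0]]]}}

```text
time_s: 14.98
tool_pos: [0.5925, 0.1089, 0.1409]
tool_rot: [180.0, 0.0, 94.4]
force: [0.1, 0.5, 2.2]
grip_width: 0.0006
grasp_force: 0.5
```

Request:
{"fn": "servo_tool", "kwargs": {"series": [[[0, 0.001, 0.0003, 0, 0, 0, 0], [0, 0.002, 0.0006, 0, 0, 0, 0], [0, 0.003, 0.001, 0, 0, 0, 0]]]}}

```text
time_s: 15.23
tool_pos: [0.5934, 0.109, 0.1406]
tool_rot: [180.0, 0.0, 94.4]
force: [-1.1, -0.4, 1.5]
grip_width: 0.0004
grasp_force: 0.5
```

```bash
python3 knob.py
```

```text
knob (array([271.1, 217.7]), [15, 12, 144], array([0.559, 0.18 , 0.127]))
ball (array([270.7, 189.1]), [9, 12, 81], array([0.611, 0.119, 0.155]))
[0.59339166 0.10901217 0.14056828] [-1.79999624e+02  1.14213457e-03  9.44042879e+01] [-0.73092389  0.17283352  2.2180335 ] 15.2833
```

Request:
{"fn": "servo_tool", "kwargs": {"series": [[[0, 0.001, 0.0003, 0, 0, 0, 0], [0, 0.002, 0.0006, 0, 0, 0, 0], [0, 0.003, 0.001, 0, 0, 0, 0]]]}}

```text
time_s: 15.53
tool_pos: [0.5942, 0.1091, 0.1403]
tool_rot: [-180.0, 0.0, 94.4]
force: [-0.5, -0.9, 1.3]
grip_width: 0.0004
grasp_force: 0.5
```

Request:
{"fn": "servo_tool", "kwargs": {"series": [[[0, 0.001, 0.0003, 0, 0, 0, 0], [0, 0.002, 0.0006, 0, 0, 0, 0], [0, 0.003, 0.001, 0, 0, 0, 0]]]}}

```text
time_s: 15.78
tool_pos: [0.5951, 0.1091, 0.14]
tool_rot: [-180.0, 0.0, 94.4]
force: [-0.8, 0.1, 0.6]
grip_width: 0.0005
grasp_force: 0.5
```

Request:
{"fn": "servo_tool", "kwargs": {"series": [[[0, 0.001, 0.0003, 0, 0, 0, 0], [0, 0.002, 0.0006, 0, 0, 0, 0], [0, 0.003, 0.001, 0, 0, 0, 0]]]}}

```text
time_s: 16.03
tool_pos: [0.596, 0.1092, 0.1397]
tool_rot: [-180.0, 0.0, 94.4]
force: [-1.8, -0.4, 0.4]
grip_width: 0.0003
grasp_force: 0.6
```

Request:
{"fn": "servo_tool", "kwargs": {"series": [[[0, 0.001, 0.0003, 0, 0, 0, 0], [0, 0.002, 0.0006, 0, 0, 0, 0], [0, 0.003, 0.001, 0, 0, 0, 0]]]}}

```text
time_s: 16.28
tool_pos: [0.5969, 0.1093, 0.1394]
tool_rot: [-180.0, 0.0, 94.4]
force: [-1.5, -1.1, 0.7]
grip_width: 0.0006
grasp_force: 0.6
```

Request:
{"fn": "servo_tool", "kwargs": {"series": [[[0, 0.001, 0.0003, 0, 0, 0, 0], [0, 0.002, 0.0007, 0, 0, 0, 0], [0, 0.002, 0.0007, 0, 0, 0, 0]]]}}

```text
time_s: 16.53
tool_pos: [0.5975, 0.1093, 0.1391]
tool_rot: [-180.0, 0.0, 94.4]
force: [-0.3, 0.1, 0.3]
grip_width: 0.0007
grasp_force: 0.6
```

Request:
{"fn": "servo_tool", "kwargs": {"series": [[[0, 0.001, 0.0003, 0, 0, 0, 0], [0, 0.002, 0.0007, 0, 0, 0, 0], [0, 0.003, 0.001, 0, 0, 0, 0]]]}}

```text
time_s: 16.78
tool_pos: [0.5983, 0.1093, 0.1388]
tool_rot: [-180.0, 0.0, 94.4]
force: [-1.6, 0.6, 0.6]
grip_width: 0.0007
grasp_force: 0.7
```

```bash
python3 knob.py
```

```text
knob (array([271.1, 217.8]), [15, 12, 146], array([0.56 , 0.18 , 0.127]))
ball (array([269. , 189.4]), [9, 12, 86], array([0.616, 0.119, 0.153]))
[0.59838894 0.10936482 0.1388058 ] [-1.79988257e+02  3.18862052e-03  9.44004524e+01] [-0.61604372  0.44708172  0.50712221] 16.8333
```

Request:
{"fn": "servo_tool", "kwargs": {"series": [[[0, 0.001, 0.0003, 0, 0, 0, 0], [0, 0.002, 0.0007, 0, 0, 0, 0], [0, 0.003, 0.001, 0, 0, 0, 0]]]}}

```text
time_s: 17.08
tool_pos: [0.5992, 0.1094, 0.1385]
tool_rot: [-180.0, 0.0, 94.4]
force: [-1.5, -0.1, 0.0]
grip_width: 0.0004
grasp_force: 0.8
```

Request:
{"fn": "servo_tool", "kwargs": {"series": [[[0, 0.001, 0.0003, 0, 0, 0, 0], [0, 0.002, 0.0007, 0, 0, 0, 0], [0, 0.003, 0.001, 0, 0, 0, 0]]]}}

```text
time_s: 17.33
tool_pos: [0.6001, 0.1095, 0.1382]
tool_rot: [-180.0, 0.0, 94.4]
force: [-1.4, 0.2, -0.6]
grip_width: 0.0001
grasp_force: 0.9
```

Request:
{"fn": "servo_tool", "kwargs": {"series": [[[0, 0.001, 0.0003, 0, 0, 0, 0], [0, 0.002, 0.0007, 0, 0, 0, 0], [0, 0.002, 0.0007, 0, 0, 0, 0]]]}}

```text
time_s: 17.58
tool_pos: [0.6007, 0.1095, 0.1379]
tool_rot: [-180.0, 0.0, 94.4]
force: [-1.3, 0.3, -0.4]
grip_width: 0.0004
grasp_force: 0.9
```

```bash
python3 knob.py; python3 -c "
import sys;sys.path.insert(0,'.')
from h import *
s=load('scene');cv2.imwrite('pics/push2.png',cv2.resize(s['frame'][150:260,220:340],None,fx=5,fy=5,interpolation=3)[:,:,::-1])"
```

```text
knob (array([271.1, 217.8]), [15, 12, 146], array([0.559, 0.18 , 0.127]))
ball (array([268.4, 189.8]), [9, 11, 84], array([0.618, 0.119, 0.152]))
[0.60066777 0.1095692  0.13793976] [-1.79978454e+02  3.06355222e-03  9.44060563e+01] [-1.47274223  0.24087319 -0.91299203] 17.6333
```

View pics/push2.png

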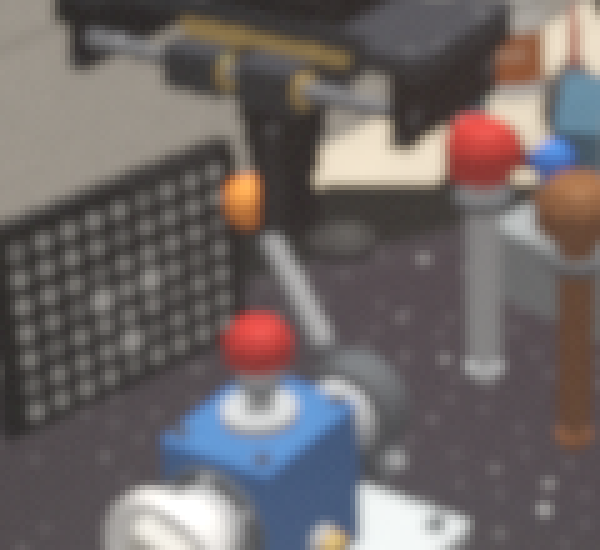

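The pin is clearly down, with its knob at crop (258,343) and a small neck gap above the bush. The lever still moves with friction force only. I'll keep feeling for the catch.

Request:
{"fn": "servo_tool", "kwargs": {"series": [[[0, 0.001, 0.0004, 0, 0, 0, 0], [0, 0.002, 0.0008, 0, 0, 0, 0], [0, 0.003, 0.0012, 0, 0, 0, 0]]]}}

```text
time_s: 17.88
tool_pos: [0.6015, 0.1096, 0.1376]
tool_rot: [-180.0, 0.0, 94.4]
force: [-2.0, -0.4, -1.3]
grip_width: 0.0007
grasp_force: 1.0
```

Request:
{"fn": "servo_tool", "kwargs": {"series": [[[0, 0.001, 0.0004, 0, 0, 0, 0], [0, 0.002, 0.0008, 0, 0, 0, 0], [0, 0.003, 0.0012, 0, 0, 0, 0]]]}}

```text
time_s: 18.13
tool_pos: [0.6024, 0.1097, 0.1372]
tool_rot: [-180.0, 0.0, 94.4]
force: [-1.5, -0.2, -1.2]
grip_width: 0.0002
grasp_force: 1.2
```

Request:
{"fn": "servo_tool", "kwargs": {"series": [[[0, 0.001, 0.0004, 0, 0, 0, 0], [0, 0.002, 0.0008, 0, 0, 0, 0], [0, 0.003, 0.0012, 0, 0, 0, 0]]]}}

```text
time_s: 18.38
tool_pos: [0.6033, 0.1098, 0.1368]
tool_rot: [-180.0, 0.0, 94.4]
force: [-2.8, 0.8, -2.2]
grip_width: 0.0001
grasp_force: 1.3
```

Request:
{"fn": "servo_tool", "kwargs": {"series": [[[0, 0.001, 0.0004, 0, 0, 0, 0], [0, 0.002, 0.0008, 0, 0, 0, 0], [0, 0.002, 0.0008, 0, 0, 0, 0]]]}}

```text
time_s: 18.63
tool_pos: [0.6039, 0.1098, 0.1366]
tool_rot: [-180.0, 0.0, 94.4]
force: [-3.4, -0.1, -2.4]
grip_width: 0.0004
grasp_force: 1.3
```

Request:
{"fn": "servo_tool", "kwargs": {"series": [[[0, 0.001, 0.0004, 0, 0, 0, 0], [0, 0.002, 0.0008, 0, 0, 0, 0], [0, 0.002, 0.0008, 0, 0, 0, 0]]]}}

```text
time_s: 18.88
tool_pos: [0.6045, 0.1099, 0.1363]
tool_rot: [-180.0, 0.0, 94.4]
force: [-2.5, -0.1, -3.2]
grip_width: 0.0006
grasp_force: 1.5
```

```bash
python3 knob.py
```

```text
knob (array([270.5, 217.6]), [15, 12, 144], array([0.56 , 0.181, 0.127]))
ball (array([267. , 190.2]), [8, 12, 80], array([0.622, 0.12 , 0.149]))
[0.60445651 0.10984371 0.13632419] [-1.79965299e+02  4.62538771e-03  9.44053163e+01] [-2.2656862  -0.07932821 -3.53000653] 18.9333
```

The knob shifted slightly and the force is rising, so the catch is starting. One more small step.

Request:
{"fn": "servo_tool", "kwargs": {"series": [[[0, 0.001, 0.0004, 0, 0, 0, 0], [0, 0.002, 0.0008, 0, 0, 0, 0], [0, 0.002, 0.0008, 0, 0, 0, 0]]]}}

```text
time_s: 19.18
tool_pos: [0.6051, 0.1099, 0.1361]
tool_rot: [-180.0, 0.0, 94.4]
force: [-3.6, -0.2, -3.6]
grip_width: 0.0006
grasp_force: 1.7
```

Request:
{"fn": "servo_tool", "kwargs": {"series": [[[0, 0.001, 0.0004, 0, 0, 0, 0], [0, 0.002, 0.0008, 0, 0, 0, 0], [0, 0.002, 0.0008, 0, 0, 0, 0]]]}}

```text
time_s: 19.43
tool_pos: [0.6056, 0.11, 0.1358]
tool_rot: [-180.0, 0.0, 94.4]
force: [-3.2, -0.6, -4.2]
grip_width: 0.0004
grasp_force: 1.9
```

```bash
python3 knob.py
```

```text
knob (array([270.3, 217.7]), [15, 12, 145], array([0.561, 0.181, 0.127]))
ball (array([266.7, 190.2]), [8, 12, 82], array([0.623, 0.12 , 0.148]))
[0.6056533  0.10990159 0.13583314] [-1.79963823e+02  5.86643203e-03  9.44024314e+01] [-3.84773108  0.47910775 -4.77182725] 19.4833
```

The force is mostly along the lever: the tip is wedged under the ball (7–8 mm below its centre), so this is not a true catch. I'll back off, raise the tip to about the ball's centre height, and re-contact.

Request:
{"fn": "servo_tool", "kwargs": {"series": [[[0, -0.01, 0, 0, 0, 0, 0], [0, -0.025, -0.005, 0, 0, 0, 0], [0, -0.03, -0.02, 0, 0, 0, 0], [0, -0.03, -0.03, 0, 0, 0, 0], [0, -0.03, -0.03, 0, 0, 0, 0], [0, -0.022, -0.03, 0, 0, 0, 0], [0, -0.016, -0.03, 0, 0, 0, 0], [0, -0.01, -0.03, 0, 0, 0, 0]]]}}

```text
time_s: 20.15
tool_pos: [0.6033, 0.1096, 0.1451]
tool_rot: [180.0, 0.0, 94.4]
force: [-0.3, -0.0, 0.7]
grip_width: 0.0
grasp_force: 0.0
```

```bash
python3 knob.py;  python3 -c "
import sys;sys.path.insert(0,'.')
from h import *
s=load('scene');cv2.imwrite('pics/push3.png',cv2.resize(s['frame'][150:240,230:320],None,fx=6.5,fy=6.5,interpolation=3)[:,:,::-1])"
```

```text
knob (array([270.3, 217.7]), [15, 12, 144], array([0.561, 0.181, 0.127]))
ball (array([267.2, 190.4]), [10, 12, 91], array([0.622, 0.119, 0.149]))
[0.60351906 0.1096358  0.14491899] [ 1.79983974e+02 -8.76682394e-03  9.43864919e+01] [-0.34273515  0.19823143  0.42701534] 20.2
```

View pics/push3.png

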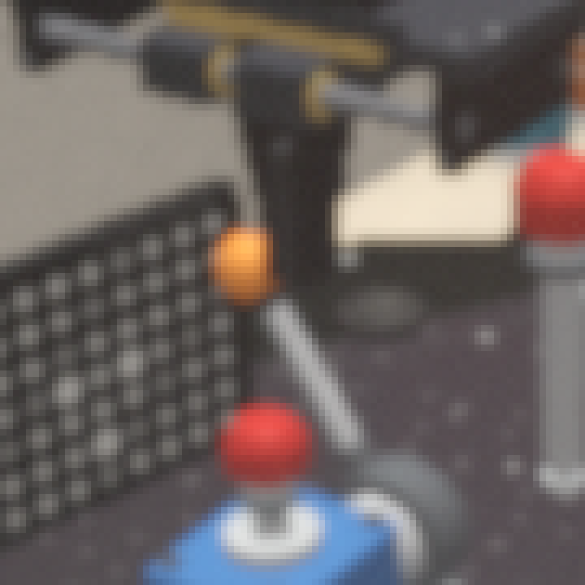

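The crop shows the ball at (243,265), free of the finger except at its edge, with the finger tip just below ball height. I'll push again in small steps.

Request:
{"fn": "servo_tool", "kwargs": {"series": [[[0, 0.002, 0, 0, 0, 0, 0], [0, 0.004, 0, 0, 0, 0, 0], [0, 0.006, 0, 0, 0, 0, 0], [0, 0.008, 0.0005, 0, 0, 0, 0], [0, 0.008, 0.0005, 0, 0, 0, 0]]]}}

```text
time_s: 20.62
tool_pos: [0.6054, 0.1099, 0.1448]
tool_rot: [-180.0, 0.0, 94.4]
force: [1.5, -0.4, 0.4]
grip_width: 0.0005
grasp_force: 0.0
```

Request:
{"fn": "servo_tool", "kwargs": {"series": [[[0, 0.002, 0.0005, 0, 0, 0, 0], [0, 0.004, 0.001, 0, 0, 0, 0], [0, 0.005, 0.001, 0, 0, 0, 0]]]}}

```text
time_s: 20.87
tool_pos: [0.6064, 0.11, 0.1445]
tool_rot: [-179.9, 0.0, 94.4]
force: [-1.1, -0.2, 1.1]
grip_width: 0.0006
grasp_force: 0.8
```

Request:
{"fn": "servo_tool", "kwargs": {"series": [[[0, 0.001, 0.0003, 0, 0, 0, 0], [0, 0.002, 0.0006, 0, 0, 0, 0], [0, 0.003, 0.001, 0, 0, 0, 0]]]}}

```text
time_s: 21.12
tool_pos: [0.6073, 0.1101, 0.1441]
tool_rot: [-179.9, 0.0, 94.4]
force: [-1.6, 0.4, 0.9]
grip_width: 0.0003
grasp_force: 1.0
```

Contact regained. Next step.

Request:
{"fn": "servo_tool", "kwargs": {"series": [[[0, 0.001, 0.0004, 0, 0, 0, 0], [0, 0.002, 0.0008, 0, 0, 0, 0], [0, 0.003, 0.0012, 0, 0, 0, 0]]]}}

```text
time_s: 21.37
tool_pos: [0.6082, 0.1102, 0.1438]
tool_rot: [-179.9, 0.0, 94.4]
force: [-3.0, -0.2, 1.0]
grip_width: 0.0006
grasp_force: 1.3
```

```bash
python3 knob.py
```

```text
knob (array([270.2, 217.7]), [15, 12, 143], array([0.561, 0.181, 0.127]))
ball (array([266. , 190.6]), [9, 12, 82], array([0.625, 0.119, 0.146]))
[0.60824641 0.11017185 0.14370892] [-1.79948321e+02  5.95358192e-03  9.44093955e+01] [-2.76317271 -0.6268711  -0.42858041] 21.4167
```

Request:
{"fn": "servo_tool", "kwargs": {"series": [[[0, 0.001, 0.0004, 0, 0, 0, 0], [0, 0.002, 0.0008, 0, 0, 0, 0], [0, 0.002, 0.0008, 0, 0, 0, 0]]]}}

```text
time_s: 21.67
tool_pos: [0.6089, 0.1102, 0.1435]
tool_rot: [-180.0, 0.0, 94.4]
force: [-3.6, -1.1, 0.0]
grip_width: 0.0005
grasp_force: 1.5
```

Request:
{"fn": "servo_tool", "kwargs": {"series": [[[0, 0.001, 0.0004, 0, 0, 0, 0], [0, 0.002, 0.0008, 0, 0, 0, 0], [0, 0.002, 0.0008, 0, 0, 0, 0]]]}}

```text
time_s: 21.92
tool_pos: [0.6094, 0.1102, 0.1432]
tool_rot: [-179.9, 0.0, 94.4]
force: [-5.0, -0.4, -0.8]
grip_width: 0.0006
grasp_force: 1.8
```

```bash
python3 knob.py
```

```text
knob (array([270.1, 217.7]), [15, 12, 142], array([0.562, 0.181, 0.127]))
ball (array([265.8, 190.5]), [10, 13, 88], array([0.625, 0.12 , 0.147]))
[0.6094039  0.11027215 0.14323097] [-1.79948448e+02  7.49705257e-03  9.44130882e+01] [-3.14383253  0.13586546 -1.26871877] 21.9667
```

The ball has stopped (266.0→265.8) while the force climbed to about 4–5 N, so the lever is caught. I'll let go of it: back off and rise.

Request:
{"fn": "servo_tool", "kwargs": {"series": [[[0, -0.02, 0, 0, 0, 0, 0], [0, -0.05, 0, 0, 0, 0, 0], [0, -0.06, -0.03, 0, 0, 0, 0], [0, -0.06, -0.1, 0, 0, 0, 0], [0, -0.06, -0.18, 0, 0, 0, 0], [0, -0.06, -0.2, 0, 0, 0, 0], [0, -0.06, -0.2, 0, 0, 0, 0], [0, -0.06, -0.2, 0, 0, 0, 0]]]}}

```text
time_s: 22.63
tool_pos: [0.5921, 0.1088, 0.2039]
tool_rot: [179.9, 0.0, 94.4]
force: [-0.1, 0.8, -0.3]
grip_width: 0.0003
grasp_force: 0.0
```

```bash
python3 knob.py; python3 - <<'E'
import json; from h import *
o=get_obs(); p=o['tool_pos']; json.dump([*p.tolist(),float(o['tool_rot'][2])],open('cmd.json','w'))
E
python3 go.py .5635 .1771 .19 94.4; python3 go.py .5635 .1771 .136 94.4
```

```text
knob (array([270.1, 217.7]), [15, 12, 141], array([0.561, 0.181, 0.127]))
ball (array([266.9, 190.7]), [13, 12, 103], array([0.625, 0.117, 0.144]))
[0.59151504 0.10858558 0.20296123] [-1.79984397e+02  3.12346718e-02  9.43955737e+01] [-1.44024471  1.15572155 -0.5375682 ] 22.6833
[0.2349, -0.0756, 0.0432] wz -0.0 -> cmd [ 0.5635  0.1771  0.19   94.3956]
[-0.0, -0.0, 0.18] wz -0.0 -> cmd [ 0.5635  0.1771  0.136  94.3956]
```

Request:
{"fn": "servo_tool", "kwargs": {"series": [[[0.05, -0.016, 0.009, 0, 0, 0, 0], [0.12, -0.039, 0.022, 0, 0, 0, 0], [0.19, -0.061, 0.035, 0, 0, 0, 0], [0.2349, -0.0756, 0.0432, 0, 0, 0, 0], [0.2349, -0.0756, 0.0432, 0, 0, 0, 0], [0.2349, -0.0756, 0.0432, 0, 0, 0, 0]]]}}

```text
time_s: 23.18
tool_pos: [0.5631, 0.1775, 0.1894]
tool_rot: [-179.9, 0.0, 94.5]
force: [-0.1, -0.5, 0.5]
grip_width: 0.0001
grasp_force: 0.0
```

Request:
{"fn": "servo_tool", "kwargs": {"series": [[[0, 0, 0.04, 0, 0, 0, 0], [0, 0, 0.09, 0, 0, 0, 0], [0, 0, 0.13, 0, 0, 0, 0], [0, 0, 0.16, 0, 0, 0, 0], [0, 0, 0.17, 0, 0, 0, 0], [0, 0, 0.18, 0, 0, 0, 0], [0, 0, 0.18, 0, 0, 0, 0]]]}}

```text
time_s: 23.77
tool_pos: [0.5638, 0.1771, 0.136]
tool_rot: [-180.0, 0.0, 94.4]
force: [-0.3, 0.2, 0.2]
grip_width: 0.0002
grasp_force: 0.0
```

Request:
{"fn": "servo_tool", "kwargs": {"series": [[[0, 0, 0.004, 0, 0, 0, 0], [0, 0, 0.008, 0, 0, 0, 0], [0, 0, 0.012, 0, 0, 0, 0], [0, 0, 0.016, 0, 0, 0, 0], [0, 0, 0.02, 0, 0, 0, 0]]]}}

```text
time_s: 24.18
tool_pos: [0.5642, 0.178, 0.1315]
tool_rot: [179.9, -0.0, 94.4]
force: [-1.5, 1.0, 9.5]
grip_width: 0.0005
grasp_force: 4.3
```

Request:
{"fn": "servo_tool", "kwargs": {"series": [[[0, 0, 0.003, 0, 0, 0, 0], [0, 0, 0.005, 0, 0, 0, 0], [0, 0, 0.007, 0, 0, 0, 0]]]}}

```text
time_s: 24.43
tool_pos: [0.5643, 0.1784, 0.1309]
tool_rot: [179.9, -0.0, 94.4]
force: [-4.4, -0.7, 13.7]
grip_width: 0.0009
grasp_force: 6.7
```

Request:
{"fn": "servo_tool", "kwargs": {"series": [[[0, 0, 0.003, 0, 0, 0, 0], [0, 0, 0.005, 0, 0, 0, 0], [0, 0, 0.007, 0, 0, 0, 0]]]}}

```text
time_s: 24.68
tool_pos: [0.5645, 0.1786, 0.1294]
tool_rot: [179.9, -0.0, 94.4]
force: [-3.9, -0.6, 13.1]
grip_width: 0.0009
grasp_force: 6.9
```

Request:
{"fn": "servo_tool", "kwargs": {"series": [[[0, 0, 0.003, 0, 0, 0, 0], [0, 0, 0.006, 0, 0, 0, 0], [0, 0, 0.009, 0, 0, 0, 0]]]}}

```text
time_s: 24.93
tool_pos: [0.5643, 0.1784, 0.1255]
tool_rot: [179.9, -0.0, 94.4]
force: [-1.2, -0.4, 6.0]
grip_width: 0.0003
grasp_force: 3.0
```

```bash
python3 knob.py
```

```text
knob (array([270.1, 221.5]), [15, 10, 109], array([0.558, 0.185, 0.12 ]))
ball None
[0.56422269 0.17825788 0.12490988] [ 1.79897855e+02 -2.82182714e-02  9.44325513e+01] [-0.51384254  0.97738719  1.39589165] 24.9833
```

It is past the peak. I'll press on to the collar.

Request:
{"fn": "servo_tool", "kwargs": {"series": [[[0, 0, 0.003, 0, 0, 0, 0], [0, 0, 0.006, 0, 0, 0, 0], [0, 0, 0.009, 0, 0, 0, 0], [0, 0, 0.011, 0, 0, 0, 0]]]}}

```text
time_s: 25.32
tool_pos: [0.5641, 0.1782, 0.1225]
tool_rot: [179.9, -0.0, 94.4]
force: [-4.3, -0.5, 15.7]
grip_width: 0.0006
grasp_force: 8.1
```

Request:
{"fn": "servo_tool", "kwargs": {"series": [[[0, 0, 0.003, 0, 0, 0, 0], [0, 0, 0.005, 0, 0, 0, 0], [0, 0, 0.005, 0, 0, 0, 0]]]}}

```text
time_s: 25.57
tool_pos: [0.5642, 0.1783, 0.1224]
tool_rot: [179.9, 0.0, 94.4]
force: [-7.2, -1.7, 20.8]
grip_width: 0.0003
grasp_force: 10.3
```

The pin is solid at 122 mm, as expected for fully home. I'll retreat and verify.

Request:
{"fn": "servo_tool", "kwargs": {"series": [[[0, 0, -0.02, 0, 0, 0, 0], [0, 0, -0.08, 0, 0, 0, 0], [0, 0, -0.18, 0, 0, 0, 0], [0, 0, -0.3, 0, 0, 0, 0], [0, 0, -0.4, 0, 0, 0, 0], [0, 0, -0.4, 0, 0, 0, 0], [0, 0, -0.4, 0, 0, 0, 0]]]}}

```text
time_s: 26.15
tool_pos: [0.5649, 0.1777, 0.2406]
tool_rot: [179.8, -0.0, 94.4]
force: [0.3, -0.2, -0.6]
grip_width: 0.0005
grasp_force: 0.0
```

```bash
python3 knob.py;  python3 -c "
import sys;sys.path.insert(0,'.')
from h import *
s=load('scene');print(pix(s,[.5635,.1771,.112]));cv2.imwrite('pics/end.png',cv2.resize(s['frame'][140:300,210:410],None,fx=4,fy=3.7,interpolation=3)[:,:,::-1])"
```

```text
knob (array([270.2, 221.3]), [15, 12, 139], array([0.562, 0.18 , 0.118]))
ball (array([267. , 190.8]), [12, 12, 101], array([0.624, 0.117, 0.145]))
[0.56393604 0.17716857 0.23871438] [1.79969349e+02 2.62417556e-02 9.43893450e+01] [ 0.20141905  0.31035769 -0.30753482] 26.2
(np.float64(270.64725337747603), np.float64(223.23588684833896))
```

View pics/end.png

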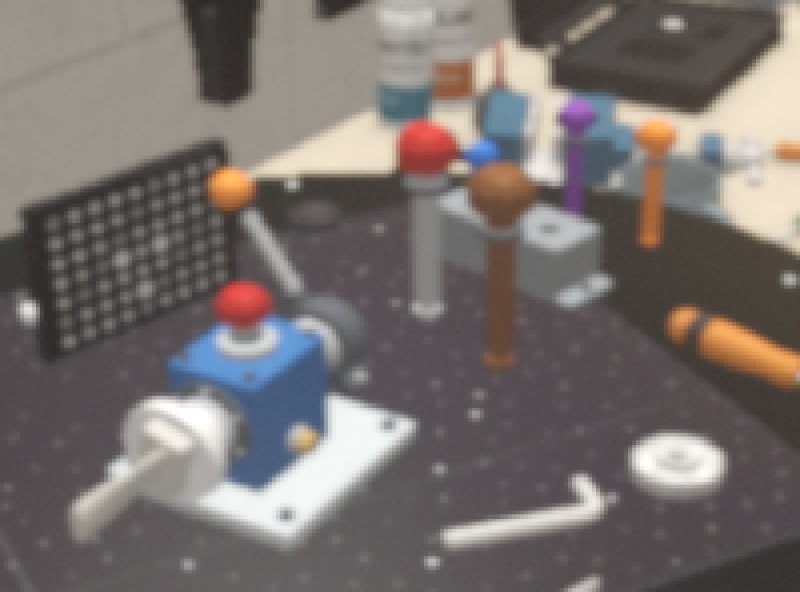

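The end crop shows the pin down with its collar at the bush (243,340), the lever at (231,188), and the small pin and bystanders unmoved. I'll move the arm aside and check the knob height from the top camera.

Request:
{"fn": "servo_tool", "kwargs": {"series": [[[-0.1, 0, 0, 0, 0, 0, 0], [-0.2, 0, 0, 0, 0, 0, 0], [-0.32, 0, 0, 0, 0, 0, 0], [-0.44, 0, 0, 0, 0, 0, 0], [-0.56, 0, 0, 0, 0, 0, 0], [-0.68, 0, 0, 0, 0, 0, 0], [-0.8, 0, 0, 0, 0, 0, 0], [-0.9, 0, 0, 0, 0, 0, 0], [-0.95, 0, 0, 0, 0, 0, 0], [-0.95, 0, 0, 0, 0, 0, 0]]]}}

```text
time_s: 27.03
tool_pos: [0.5845, -0.112, 0.2365]
tool_rot: [-179.8, 0.0, 94.0]
force: [0.5, -0.4, -1.1]
grip_width: 0.0007
grasp_force: 0.0
```

```bash
python3 - <<'E'
from h import *
t0=load('top'); 
c0=eyes.read_camera('top') ; P=pts(c0)
H,S,V=[q.astype(int) for q in cv2.split(cv2.cvtColor(c0['frame'],cv2.COLOR_RGB2HSV))]
m=((H<5)|(H>172))&(S>110)&(V>60)
for b in((255,180,290,212),(335,170,365,200)):
    w=np.zeros_like(m); x0,y0,x1,y1=b; w[y0:y1,x0:x1]=m[y0:y1,x0:x1]; z=P[w][:,2]; print(b,w.sum(),np.percentile(z,[50,80,95]).round(4) if w.any() else '')
bl=(H>100)&(H<125)&(S>120)&(V>60); w=np.zeros_like(bl); w[182:212,255:290]=bl[182:212,255:290]; print('blue top z',np.percentile(P[w][:,2],[50,80]).round(4) if w.any() else '')
s=eyes.read_camera('scene'); up=8
def edge(c,x0,y0,x1,y1):
    im=cv2.resize(c['frame'][y0:y1,x0:x1],None,fx=up,fy=up,interpolation=cv2.INTER_CUBIC); H,S,V=[q.astype(int) for q in cv2.split(cv2.cvtColor(im,cv2.COLOR_RGB2HSV))]
    m=((H<7)|(H>170))&(S>110)&(V>60); k,l,st,ce=cv2.connectedComponentsWithStats(m.astype(np.uint8)); i=1+np.argmax(st[1:,4]); return (st[i][:4]/up+[x0,y0,0,0]).round(2),(ce[i]/up+[x0,y0]).round(2)
print(edge(s,255,205,290,240)); 
for z in (.122,.112,.102): print(z,np.round(pix(s,[.5635,.1771,z]),1))
o=get_obs(); print(o['tool_pos'],o['time_s'])
E
```

```text
(255, 180, 290, 212) 74 [0.1208 0.1229 0.1244]
(335, 170, 365, 200) 252 [0.1411 0.1449 0.1469]
blue top z [0.0856 0.0874]
(array([263.5 , 215.62,  14.5 ,  12.62]), array([270.52, 221.73]))
0.122 [270.4 219.1]
0.112 [270.6 223.2]
0.102 [270.9 227.3]
[ 0.58517234 -0.10540958  0.23757928] 27.1333
```

Knob top measures 0.122 m from the top camera, with the same bias as the rack reading (true 0.110). The pin is fully home, so I'm handing in.

```bash
python3 -c "
from cell import env
print(env.sign_off())"
```

```text
the job is handed in; nothing more can be done
None
```

The job is handed in at 27 s: the index pin is fully home in the blue head (knob top measured at 122 mm, as expected), the lever was caught at about 4–5 N and let go, nothing else looked disturbed, and no verdict came back.

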